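# Tug, release and hold open the sample box cover

## Robot

A 6-joint arm with a two-finger parallel gripper is mounted at the origin on the work surface. World frame = base frame: x ahead of the robot, y to its left, z up, the work surface at z = 0. Lengths are in m, angles in degrees, forces in N, time in s.
With the tool pointing down it reaches from about 0.375 to 0.75 m from the base axis. Payload 9 kg.
Tool frame: the origin (TCP) lies between the finger pads, 19 mm behind the fingertips; this is the grasp point; z points along the fingers, y is the line along which they close (so a half turn about z gives the same grasp; the last joint's range is limited). The gripper opens to 85 mm and grips with 20 to 120 N. Pads are 22 mm wide; open, the fingers measure 114 mm over their backs; the gripper's body (76 mm by 85 mm) begins 54 mm behind the grasp point. The pads swing forward as they close: fully open they stand 13 mm farther back than shut.
Start: joints at [-80.77, 5.964, 5.575, 89.605, 0, 77.527], TCP at [0.222, -0.557, 0.25] pointing down, gripper open.
Joint ranges: [-171.21, 171.21], [-48.23, 106.86], [-62.78, 66.21], [-105.2, 120.99], [-86.42, 89.51], [-180, 180]. Speed limits (degrees/s): [127.2, 127.2, 147.25, 180, 180, 180].

## Interface

Orientations are given as a 3x3 rotation matrix whose columns are the frame's x, y, z axes.
In Python, from workcell import r gives the robot as it stands.
- The arm moves only by the tool apply_moves, never from a script. Its argument "rows" is a list of rows, each a list of 3 entries, a list of its own where there are three numbers: the shift along the tool's x, y, z in mm, then the turn, a rotation vector about the tool's x, y, z in rad, then the opening, from 0 (shut) to 1 (fully open). A call has 1 to 8 rows; each row shifts and turns the commanded pose from where the row before left it, along the tool's axes as they then stand; what a row does not reach is not made up. A row lasts 1/12 s, in which the tool goes at most 41.7 mm and 7.16 degrees, less where a joint would pass 70% of its speed; a pose out of reach is approached as far as the arm can. A call with a gripper value outside its range is refused whole. The fingers move at their own pace and stop on an object; the grip force is fixed at half the most. Time passes only in rows, so rows that do not move let the fingers close. It gives the time, the measured TCP pose, the force, the opening and the grip force at its end, in the units of the state.
- r.sense(): the state, without advancing time (a new reading comes with each control period).
- r.get_image(name): name is "scene" or "top" or "wrist"; returns the picture (420x560x3 uint8, blue, green, red); there is no depth.
- r.camera_params(name): a dict with "fx", "fy", "cx", "cy" (pixels), "world_to_cam" (4x4, takes a point from world to camera coordinates). Camera axes: x right, y up, looking along -z (the intrinsics and any distortion apply to the point x, -y, -z); pixel columns grow to the right and rows downward; lengths in m; the calibration is good to about 2 mm. A picture is of the moment at which its call begins: read the wrist's pose just before it. camera_params takes no time and is no camera call; for the wrist camera it gives the pose at the moment of the call.
- r.finish_job(): hands the job in; it is judged then, once.
The state is a dict: "clock": time; "qpos": joint angles; "joint_velocities": joint speeds; "joint_torque": joint torques, N m; "ee_pos": TCP position; "orientation": TCP orientation; "contact_force": force on the tool from outside, world axes, zero at the start; "ft_torque": the same for the moment, N m; "finger_gap": opening from 0.0 (shut) to 1.0 (fully open); "grasp_force": force on a finger pad.
Only numpy, scipy, OpenCV 4.12 (cv2) and the standard library are available. Lean on these libraries where they do the work, as an engineer would, in place of code of your own. Each camera call takes 0.05 s, during which the arm holds its last target. There are 200 camera calls.

## Task

The hinged cover of the white sample tube box may or may not be caught by its sliding catch, and that cannot be seen. With the catch still as it is, tug the cover up by its bar handle to learn whether it is caught; if it is, slide the catch open, then raise the cover by its handle to about 60 degrees and finish while holding it there. The cover falls shut by itself and must not be thrown right back past upright; leave the tube rack, the bottle and the beaker where they stand.

Things in the scene. Friction and masses are not known exactly. Their poses are not given: they have to be found in the camera images.
- box: White plastic sample tube box fixed to the bench, 150 (x) by 260 (y) by 110 mm high, capped tubes inside seen through the cover's clear window. Origin: centre of its underside, on the bench; z up; its -x side is the front (toward the robot), where the cover's handle and catch are. The closed cover is 8 mm thick with its mid-plane at z = 114 mm. Box offsets below are in this frame.
- cover (a joint): Angle (rad) of the grey hinged cover: 0 closed, grows as its front rises, 1.57 upright, stop at 1.9. Axis along the box's y at its far upper edge. 0.35 to 0.7 kg: lifting takes 1.5 to 4 N at the handle; falls shut when let go. If caught, it lifts freely by about 0.036 rad (7 mm at the handle), then stops hard; if not, it rises on with no more force.
- cover_handle (a point): Middle of the cover's handle, a level round steel bar 12 mm thick along the box's y, 78 mm clear between its two end arms, 48 mm in front of the cover's front edge. Closed, at box (-123, 0, 114) mm: 198 mm from the hinge axis, 48 mm in front of the box's wall, nothing below it down to the bench. Axes as the cover's. The bar can turn between the finger pads as the cover swings.
- cover_hinge (a point): Point on the hinge axis, mid-length, at box (75, 0, 114) mm.
- catch (a joint): Travel (m) of the steel catch slide on the cover: 0 as found (toward the handle), 0.022 fully open, moving toward the box's -y, away from the handle. Needs 2 to 5 N and stays where it is left. Sliding it all the way frees the hidden bolt if that is caught; it reads 0 at the start whether the cover is caught or not.
- catch_top (a point): Centre of the top of the catch slide's upright steel grip, 16 by 16 mm and 32 mm tall, on a black case that stands 12 mm above the cover, near the cover's front edge. Closed and at 0 it is at box (-53, -76, 162) mm; the case's top is at z = 130 mm. The grip moves with the cover.
- rack: Loose white tube rack with 15 capped tubes, 74 by 118 mm, 86 mm high, to the box's +y side; origin under its centre. Leave it alone.
- bottle: Loose white bottle, 48 mm diameter, 110 mm high, to the box's -y side; origin under its centre. Leave it alone.
- beaker: Loose glass beaker, 64 mm diameter, 75 mm high, in front of the bottle; origin under its centre. Leave it alone.

How it is judged:
By the outcome, as a careful person would: the job done as asked, in the order asked, and still so for the second after the job is handed in, while the arm keeps its last pose, push and grip.
It also fails if it takes over 51 s, if anything falls off the work surface, if the arm or the gripper's body presses on something with over 40 N, if the wrist force passes 120 N, or if a joint passes its speed limit or range.

## Working session

There is one attempt and no reset: what is moved stays moved. The work goes in short steps, Python scripts to look and compute and a tool call to move; the robot and the scene stay as the last step left them, time stands still between calls to the robot, and variables do not carry over. Pictures are saved under pics/ and viewed, at most 10 in all, crops included, and the job is handed in when it is done.

Besides the shell and the picture viewer there is one more tool, called as name(argument=value, ...), one argument or row to a line, values as JSON. apply_moves: Moves the arm, as the interface text tells. Its arguments: {"type":"object","properties":{"rows":{"type":"array"}},"required":["rows"]}

```bash
mkdir -p pics; ls; python3 - <<'E'
from workcell import r
import cv2,json
s=r.sense();print({k:s[k] for k in('clock','ee_pos','orientation','contact_force','finger_gap')})
for n in('scene','top'):
    cv2.imwrite(f'pics/{n}0.png',r.get_image(n));print(r.camera_params(n))
E
```

```text
pics
{'clock': 0.0, 'ee_pos': array([ 0.22185336, -0.55714492,  0.24922343]), 'orientation': array([[ 9.29104988e-01,  3.69816000e-01, -2.15816667e-04],
       [ 3.69815958e-01, -9.29104124e-01,  1.29787655e-03],
       [ 2.79459359e-04, -1.28567602e-03, -9.99999134e-01]]), 'contact_force': array([ 0.12436016, -0.59550431, -0.02557522]), 'finger_gap': 1.0006069083784594}
{'fx': 533.4922951809776, 'fy': 533.4922951809776, 'cx': 280.75056793138697, 'cy': 209.67096399548598, 'world_to_cam': array([[-0.65673451,  0.75401443,  0.01272863,  0.37694483],
       [-0.4555568 , -0.4101206 ,  0.79010701,  0.18446465],
       [ 0.60097236,  0.51309193,  0.61283676, -1.71033195],
       [ 0.        ,  0.        ,  0.        ,  1.        ]])}
{'fx': 382.9089102774956, 'fy': 382.9089102774956, 'cx': 287.42549419222473, 'cy': 204.45454369124053, 'world_to_cam': array([[-0.02323622, -0.99961414,  0.01521997,  0.02653707],
       [ 0.99053958, -0.0209604 ,  0.13561709, -0.61171724],
       [-0.13524574,  0.01822722,  0.99064442, -0.83772023],
       [ 0.        ,  0.        ,  0.        ,  1.        ]])}
```

View pics/scene0.png

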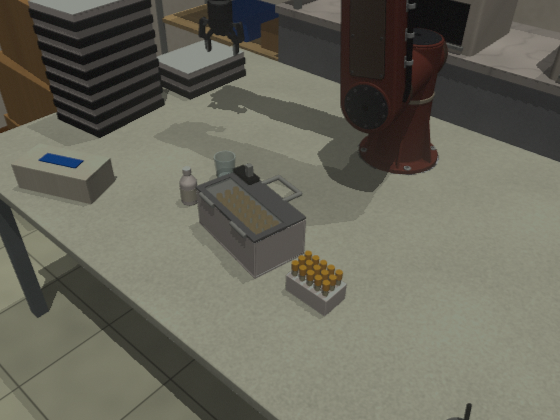

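View pics/top0.png

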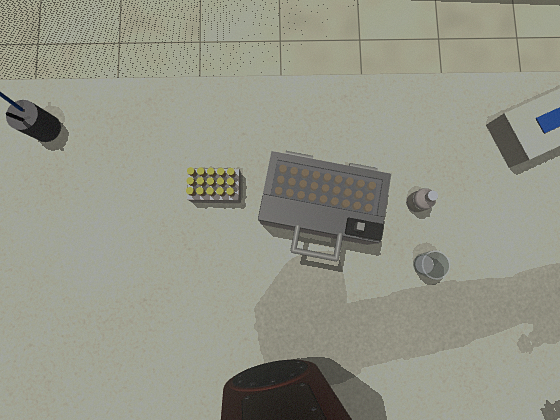

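The scene view shows the closed box with the rack on its +y side and the bottle and beaker on its -y side. In the top view the cover corners are near (272,152), (391,173), (383,243) and (259,220), the handle bar runs from about (292,252) to (339,262), and the catch grip is near (361,226). I'll enlarge this area to get finer picks.

```bash
cat > h.py <<'E'
import numpy as np
from workcell import r
def ray(name,u,v,z):
    c=r.camera_params(name);M=c['world_to_cam'];R=M[:3,:3];t=M[:3,3]
    d=R.T@np.array([(u-c['cx'])/c['fx'],-(v-c['cy'])/c['fy'],-1]);o=-R.T@t
    return o+d*(z-o[2])/d[2]
def proj(name,p):
    c=r.camera_params(name);q=c['world_to_cam'][:3,:3]@p+c['world_to_cam'][:3,3]
    return np.array([c['cx']+c['fx']*q[0]/-q[2],c['cy']-c['fy']*q[1]/-q[2]])
E
python3 - <<'E'
import cv2
a=cv2.imread('pics/top0.png')[140:275,250:400]
cv2.imwrite('pics/top0c.png',cv2.resize(a,None,fx=4.4,fy=4.4,interpolation=cv2.INTER_CUBIC))
E
```

```text
(no output)
```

View pics/top0c.png

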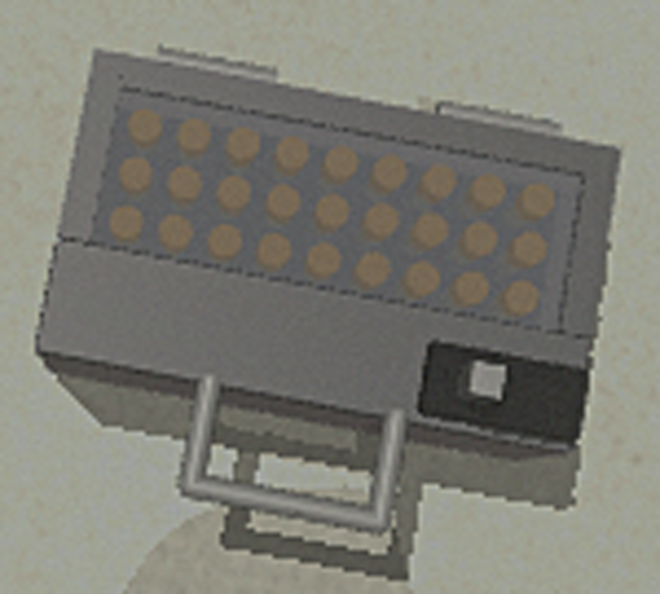

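The crop (4.4x) gives cover corners (95,50), (620,148), (38,353) and (577,445). The bar centreline runs (188,487)–(380,519) and the grip top is at (488,380).

```bash
python3 - <<'E'
from h import *
import cv2
f=lambda u,v,z: ray('top',250+(u+.5)/4.4-.5,140+(v+.5)/4.4-.5,z)
fl,fr,nl,nr=[f(*p,.118) for p in((95,50),(620,148),(38,353),(577,445))]
b0,b1=f(188,487,.115),f(380,519,.115); g=f(488,380,.162)
print('corners',fl,fr,nl,nr)
print('lens',[np.linalg.norm(x) for x in(fl-fr,nl-nr,fl-nl,fr-nr,b0-b1)])
print('yaw y-axis',[np.degrees(np.arctan2(-d[0],d[1])) for d in(fl-fr,nl-nr,b0-b1)],'x',[np.degrees(np.arctan2(d[1],d[0])) for d in(fl-nl,fr-nr)])
# fit box pose: model points (xy)
m=np.array([[75,130],[75,-130],[-75,130],[-75,-130],[-53,-76],[-123,0]])/1e3
w=np.array([fl,fr,nl,nr,g,(b0+b1)/2])[:,:2]
mc,wc=m.mean(0),w.mean(0);U,S,V=np.linalg.svd((m-mc).T@(w-wc));R=V.T@U.T
t=wc-R@mc;th=np.arctan2(R[1,0],R[0,0]);print('box',t,'yaw',np.degrees(th),'resid mm',((w-(m@R.T+t))*1e3).round(1).tolist())
B=lambda x,y:t+R@np.array([x,y])/1e3
print('bar',B(-123,0),(b0+b1)/2,'grip',B(-53,-76),g[:2])
for n,p in(('handle',(*B(-123,0),.114)),('grip',(*B(-53,-76),.162))): print(n,'scene px',proj('scene',np.array(p)))
a=r.get_image('scene')[150:270,180:310];cv2.imwrite('pics/sc.png',cv2.resize(a,None,fx=5,fy=5))
E
```

```text
corners [0.71758014 0.04628841 0.118     ] [ 0.66403705 -0.2064502   0.118     ] [0.5706915  0.07579997 0.118     ] [ 0.52160851 -0.17752091  0.118     ]
lens [np.float64(0.2583479549361569), np.float64(0.2580321828247682), np.float64(0.14982390596111356), np.float64(0.1453368218172358), np.float64(0.09142255378367709)]
yaw y-axis [np.float64(-11.961351035221849), np.float64(-10.965647935152653), np.float64(-10.714816652505432)] x [np.float64(-11.360118894687533), np.float64(-11.481408579520345)]
box [ 0.61820717 -0.06488154] yaw -11.648455699109205 resid mm [[-0.3, -1.0], [-1.4, 0.9], [-0.3, -1.8], [3.1, -0.5], [-1.1, 0.9], [-0.0, 1.5]]
bar [ 0.49774037 -0.04004707] [ 0.49771143 -0.03855565  0.115     ] grip [ 0.55095383 -0.12861528] [ 0.54989425 -0.12775014]
handle scene px [289.10089685 184.51721719]
grip scene px [249.11950605 164.39766497]
```

View pics/sc.png

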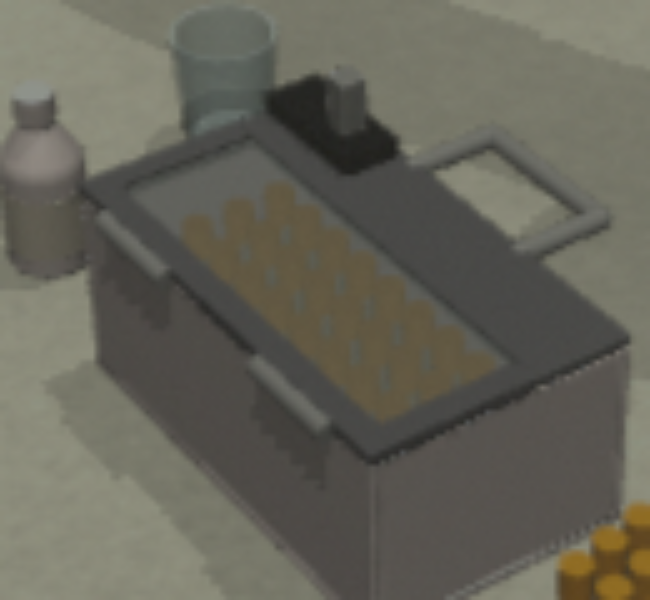

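The scene view puts the bar's middle at (289.4,184.5) and the grip top at (249.2,164). The top-view fit reprojects to within 0.5 px of both, so the pose is good. Moving to above the handle.

apply_moves(
  rows=[
    [[30,-25.3,0],[0,0,0],0.5],
    [[30,-25.3,0],[0,0,0],0.5],
    [[30,-25.3,0],[0,0,0],0.5],
    [[30,-25.3,0],[0,0,0],0.5],
    [[30,-25.3,0],[0,0,0],0.5],
    [[30,-25.3,0],[0,0,0],0.5],
    [[30,-25.3,0],[0,0,0],0.5],
    [[30,-25.3,0],[0,0,0],0.5],
  ],
)

```text
clock: 0.82
ee_pos: [0.3704, -0.2789, 0.2499]
orientation: [[0.929, 0.369, 0.0], [0.369, -0.929, -0.0], [0.0, 0.0, -1.0]]
contact_force: [0.9, -0.8, -0.2]
finger_gap: 0.499
grasp_force: 0.0
```

apply_moves(
  rows=[
    [[30,-25.3,0],[0,0,0],0.5],
    [[30,-25.3,0],[0,0,0],0.5],
    [[30,-25.3,0],[0,0,0],0.5],
    [[30,-25.3,0],[0,0,0],0.5],
    [[30,-25.3,0],[0,0,0],0.5],
    [[30,-25.3,0],[0,0,0],0.5],
    [[28,-25,0],[0,0,0],0.5],
    [[0,0,0],[0,0,-0.12],0.5],
  ],
)

```text
clock: 1.48
ee_pos: [0.4993, -0.0342, 0.2497]
orientation: [[0.879, 0.477, 0.0], [0.477, -0.879, 0.002], [0.001, -0.001, -1.0]]
contact_force: [-0.8, -0.6, 0.3]
finger_gap: 0.502
grasp_force: 0.0
```

apply_moves(
  rows=[
    [[0,0,0],[0,0,-0.124],0.5],
    [[0,0,0],[0,0,-0.124],0.5],
    [[0,0,0],[0,0,-0.124],0.5],
    [[0,0,0],[0,0,-0.124],0.5],
    [[0,0,0],[0,0,-0.124],0.5],
    [[0,0,0],[0,0,-0.124],0.5],
    [[0,0,0],[0,0,-0.124],0.5],
    [[0,0,0],[0,0,0],0.5],
  ],
)

```text
clock: 2.15
ee_pos: [0.4978, -0.0394, 0.2498]
orientation: [[0.197, 0.98, -0.0], [0.98, -0.197, 0.0], [-0.0, -0.0, -1.0]]
contact_force: [-1.3, -0.8, 1.1]
finger_gap: 0.501
grasp_force: 0.0
```

```bash
cat >> h.py <<'E'
YAW=np.radians(-11.5); BAR=np.array([.4977,-.0393,.114]); GRIP=np.array([.5503,-.1281,.162])
BX=np.array([np.cos(YAW),np.sin(YAW),0]);BY=np.array([-BX[1],BX[0],0]);BZ=np.array([0,0,1.])
def status(target=None):
    s=r.sense();O=s['orientation'];p=s['ee_pos']
    print('t',round(s['clock'],2),'p',p.round(4),'F',s['contact_force'].round(2),'gap',round(s['finger_gap'],3),'gf',round(s['grasp_force'],1))
    from scipy.spatial.transform import Rotation as Ro
    T=np.c_[BY,BX,-BZ]
    print('rotvec to go (tool)',Ro.from_matrix(O.T@T).as_rotvec().round(3), 'box-frame rel BAR mm',(np.array([BX,BY,BZ])@(p-BAR)*1e3).round(1))
    if target is not None: print('tool shift mm',(O.T@(target-p)*1e3).round(1))
E
python3 -c "
from h import *
status(BAR); print(r.sense()['qpos'])"
```

```text
t 2.15 p [ 0.4978 -0.0394  0.2498] F [-1.31 -0.84  1.07] gap 0.501 gf 0.0
rotvec to go (tool) [-0.     0.     0.003] box-frame rel BAR mm [ 1.000e-01 -1.000e-01  1.358e+02]
tool shift mm [ 1.000e-01 -1.000e-01  1.358e+02]
[-1.95699449e+01 -1.16383134e+01 -1.15255174e+01  9.01347190e+01
 -6.56445876e-03  8.17853688e+01]
```

apply_moves(
  rows=[
    [[0,0,22],[0,0,0],0.5],
    [[0,0,22],[0,0,0],0.5],
    [[0,0,22],[0,0,0],0.5],
    [[0,0,20],[0,0,0],0.5],
    [[0,0,20],[0,0,0],0.5],
    [[0,0,15],[0,0,0],0.5],
    [[0,0,15],[0,0,0],0.5],
    [[0,0,0],[0,0,0],0.5],
  ],
)

```text
clock: 2.82
ee_pos: [0.4961, -0.0389, 0.1108]
orientation: [[0.207, 0.978, -0.004], [0.978, -0.207, 0.002], [0.001, -0.005, -1.0]]
contact_force: [-0.6, 0.6, -0.3]
finger_gap: 0.502
grasp_force: 0.0
```

```bash
python3 -c "
from h import *
import cv2
status(BAR)
cv2.imwrite('pics/w1.png',r.get_image('wrist'))"
```

```text
t 2.82 p [ 0.4961 -0.0389  0.1108] F [-0.57  0.57 -0.26] gap 0.502 gf 0.0
rotvec to go (tool) [-0.005 -0.001 -0.007] box-frame rel BAR mm [-1.7  0.1 -3.2]
tool shift mm [-0.1  1.7 -3.2]
```

View pics/w1.png

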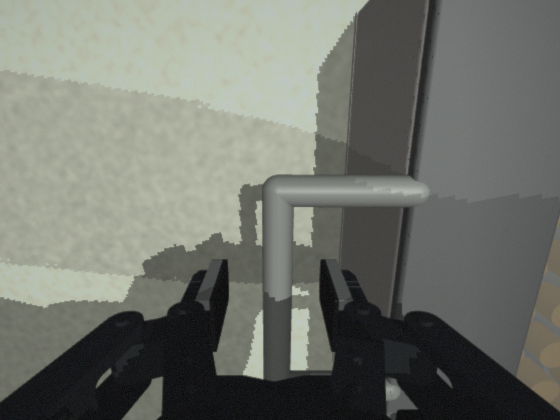

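The wrist view shows the bar (column ≈278) between the open pads (≈225 and ≈322) and nearly centred. Closing on it.

apply_moves(
  rows=[
    [[0,0,-1.5],[0,0,0],0],
    [[0,0,0],[0,0,0],0],
    [[0,0,0],[0,0,0],0],
    [[0,0,0],[0,0,0],0],
    [[0,0,0],[0,0,0],0],
    [[0,0,0],[0,0,0],0],
    [[0,0,0],[0,0,0],0],
    [[0,0,0],[0,0,0],0],
  ],
)

```text
clock: 3.53
ee_pos: [0.4974, -0.0395, 0.1171]
orientation: [[0.203, 0.979, -0.001], [0.979, -0.203, -0.001], [-0.001, -0.001, -1.0]]
contact_force: [-8.9, 1.0, 9.2]
finger_gap: 0.116
grasp_force: 58.6
```

apply_moves(
  rows=[
    [[0,0,-1],[0,0,0],0],
    [[0,0,-1],[0,0,0],0],
    [[0,0,-1],[0,0,0],0],
    [[0,0,0],[0,0,0],0],
  ],
)

```text
clock: 3.87
ee_pos: [0.4974, -0.0395, 0.1185]
orientation: [[0.203, 0.979, -0.001], [0.979, -0.203, -0.0], [-0.0, -0.001, -1.0]]
contact_force: [-5.4, -0.5, -1.9]
finger_gap: 0.119
grasp_force: 58.5
```

apply_moves(
  rows=[
    [[0,0,-1],[0,0,0],0],
    [[0,0,-1],[0,0,0],0],
    [[0,0,0],[0,0,0],0],
    [[0,0,0],[0,0,0],0],
  ],
)

```text
clock: 4.2
ee_pos: [0.4974, -0.0395, 0.1204]
orientation: [[0.203, 0.979, -0.001], [0.979, -0.203, -0.0], [-0.0, -0.001, -1.0]]
contact_force: [-6.6, -0.5, -2.5]
finger_gap: 0.113
grasp_force: 58.6
```

apply_moves(
  rows=[
    [[0,0,-1],[0,0,0],0],
    [[0,0,-1],[0,0,0],0],
    [[0,0,-1],[0,0,0],0],
    [[0,0,0],[0,0,0],0],
  ],
)

```text
clock: 4.53
ee_pos: [0.4974, -0.0395, 0.1235]
orientation: [[0.203, 0.979, -0.001], [0.979, -0.203, -0.0], [-0.0, -0.001, -1.0]]
contact_force: [-5.6, -1.0, -3.5]
finger_gap: 0.115
grasp_force: 58.6
```

apply_moves(
  rows=[
    [[0,0,-1],[0,0,0],0],
    [[0,0,-1],[0,0,0],0],
    [[0,0,0],[0,0,0],0],
    [[0,0,0],[0,0,0],0],
  ],
)

```text
clock: 4.87
ee_pos: [0.4975, -0.0395, 0.1254]
orientation: [[0.203, 0.979, -0.001], [0.979, -0.203, -0.0], [-0.0, -0.001, -1.0]]
contact_force: [-6.6, -0.7, -2.9]
finger_gap: 0.114
grasp_force: 58.9
```

apply_moves(
  rows=[
    [[0,0,-1],[0,0,0],0],
    [[0,0,-1],[0,0,0],0],
    [[0,0,0],[0,0,0],0],
  ],
)

```text
clock: 5.12
ee_pos: [0.4976, -0.0395, 0.1275]
orientation: [[0.203, 0.979, -0.001], [0.979, -0.203, -0.0], [-0.0, -0.001, -1.0]]
contact_force: [-6.1, -1.0, -3.0]
finger_gap: 0.116
grasp_force: 58.9
```

apply_moves(
  rows=[
    [[0,0,-1],[0,0,0],0],
    [[0,0,-1],[0,0,0],0],
    [[0,0,0],[0,0,0],0],
  ],
)

```text
clock: 5.37
ee_pos: [0.4977, -0.0396, 0.1296]
orientation: [[0.203, 0.979, -0.001], [0.979, -0.203, -0.0], [-0.0, -0.001, -1.0]]
contact_force: [-6.3, -1.3, -3.6]
finger_gap: 0.115
grasp_force: 58.8
```

The handle is 12.5 mm above closed, well past the 7 mm free play, and the force has stayed near 3 N, so the cover is not caught. The catch stays as it is. Next I work out the arc to 60°.

```bash
python3 -c "
import numpy as np
th=np.linspace(.063,np.radians(60),33)
print(np.c_[198*np.diff(-np.cos(th)),198*np.diff(-np.sin(th))].round(1).tolist())"
```

```text
[[0.5, -6.1], [0.7, -6.1], [0.8, -6.0], [1.0, -6.0], [1.2, -6.0], [1.4, -5.9], [1.6, -5.9], [1.8, -5.8], [1.9, -5.8], [2.1, -5.7], [2.3, -5.6], [2.5, -5.6], [2.6, -5.5], [2.8, -5.4], [3.0, -5.3], [3.1, -5.2], [3.3, -5.1], [3.4, -5.0], [3.6, -4.9], [3.7, -4.8], [3.9, -4.7], [4.0, -4.6], [4.2, -4.4], [4.3, -4.3], [4.4, -4.2], [4.6, -4.0], [4.7, -3.9], [4.8, -3.7], [4.9, -3.6], [5.0, -3.4], [5.1, -3.3], [5.2, -3.1]]
```

apply_moves(
  rows=[
    [[0,0.5,-6.1],[0,0,0],0],
    [[0,0.7,-6.1],[0,0,0],0],
    [[0,0.8,-6.0],[0,0,0],0],
    [[0,1.0,-6.0],[0,0,0],0],
    [[0,1.2,-6.0],[0,0,0],0],
    [[0,1.4,-5.9],[0,0,0],0],
    [[0,1.6,-5.9],[0,0,0],0],
    [[0,1.8,-5.8],[0,0,0],0],
  ],
)

```text
clock: 6.03
ee_pos: [0.5064, -0.0414, 0.1784]
orientation: [[0.203, 0.979, -0.001], [0.979, -0.203, -0.0], [-0.001, -0.001, -1.0]]
contact_force: [-8.5, -0.8, -0.8]
finger_gap: 0.111
grasp_force: 58.4
```

```bash
python3 -c "
from h import *
import cv2
status()
a=r.get_image('scene')[100:270,150:350];cv2.imwrite('pics/s2.png',cv2.resize(a,None,fx=3,fy=3))"
```

```text
t 6.03 p [ 0.5064 -0.0414  0.1784] F [-8.52 -0.85 -0.84] gap 0.111 gf 58.4
rotvec to go (tool) [-0.001  0.001 -0.003] box-frame rel BAR mm [ 8.9 -0.3 64.4]
```

View pics/s2.png

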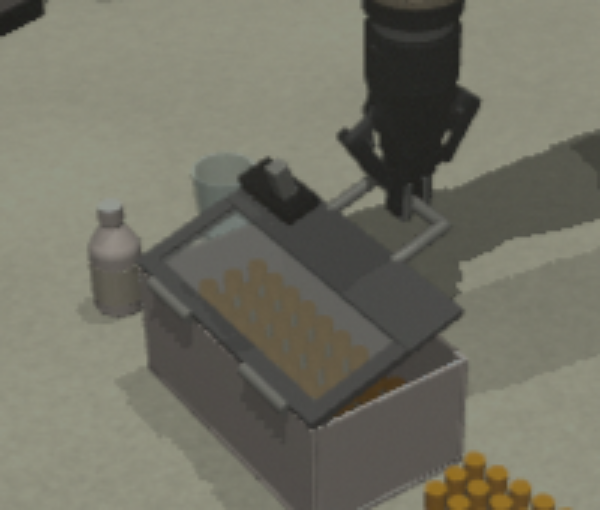

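The cover is visibly swinging open with the bar held in the fingers (crop ≈(405,205)), and the neighbouring objects haven't moved. Continuing along the arc.

apply_moves(
  rows=[
    [[0,1.9,-5.8],[0,0,0],0],
    [[0,2.1,-5.7],[0,0,0],0],
    [[0,2.3,-5.6],[0,0,0],0],
    [[0,2.5,-5.6],[0,0,0],0],
    [[0,2.6,-5.5],[0,0,0],0],
    [[0,2.8,-5.4],[0,0,0],0],
    [[0,3.0,-5.3],[0,0,0],0],
    [[0,3.1,-5.2],[0,0,0],0],
  ],
)

```text
clock: 6.75
ee_pos: [0.5256, -0.0455, 0.2229]
orientation: [[0.203, 0.979, -0.002], [0.979, -0.203, -0.001], [-0.001, -0.002, -1.0]]
contact_force: [-16.4, -1.1, 6.6]
finger_gap: 0.115
grasp_force: 58.7
```

apply_moves(
  rows=[
    [[0,3.3,-5.1],[0,0,0],0],
    [[0,3.4,-5.0],[0,0,0],0],
    [[0,3.6,-4.9],[0,0,0],0],
    [[0,3.7,-4.8],[0,0,0],0],
    [[0,3.9,-4.7],[0,0,0],0],
    [[0,4.0,-4.6],[0,0,0],0],
    [[0,4.2,-4.4],[0,0,0],0],
    [[0,4.3,-4.3],[0,0,0],0],
  ],
)

```text
clock: 7.42
ee_pos: [0.555, -0.0518, 0.2622]
orientation: [[0.203, 0.979, -0.001], [0.979, -0.203, -0.002], [-0.002, -0.001, -1.0]]
contact_force: [-19.0, -0.6, 14.1]
finger_gap: 0.113
grasp_force: 58.6
```

The load is radial: I'm pressing about 20 N toward the hinge. I'll ease outward while finishing the arc.

apply_moves(
  rows=[
    [[0,-0.8,-0.8],[0,0,0],0],
    [[0,-0.7,-0.7],[0,0,0],0],
    [[0,4.4,-4.2],[0,0,0],0],
    [[0,4.6,-4.0],[0,0,0],0],
    [[0,4.7,-3.9],[0,0,0],0],
    [[0,0,0],[0,0,0],0],
  ],
)

```text
clock: 7.92
ee_pos: [0.569, -0.0548, 0.2758]
orientation: [[0.203, 0.979, 0.003], [0.979, -0.203, -0.002], [-0.001, 0.003, -1.0]]
contact_force: [-8.0, -3.1, 5.3]
finger_gap: 0.114
grasp_force: 59.5
```

```bash
python3 -c "
from h import *
status()"
```

```text
t 7.92 p [ 0.569  -0.0548  0.2758] F [-8.04 -3.15  5.32] gap 0.114 gf 59.5
rotvec to go (tool) [ 0.003  0.001 -0.004] box-frame rel BAR mm [ 73.   -1.  161.8]
```

apply_moves(
  rows=[
    [[0,4.5,-3.6],[0,0,0],0],
    [[0,4.6,-3.4],[0,0,0],0],
    [[0,4.7,-3.2],[0,0,0],0],
    [[0,4.8,-3.0],[0,0,0],0],
    [[0,4.9,-2.8],[0,0,0],0],
    [[0,0,0],[0,0,0],0],
    [[0,0,0],[0,0,0],0],
    [[0,0,0],[0,0,0],0],
  ],
)

```text
clock: 8.58
ee_pos: [0.5916, -0.0596, 0.2927]
orientation: [[0.203, 0.979, 0.004], [0.979, -0.203, -0.003], [-0.002, 0.004, -1.0]]
contact_force: [-10.5, -3.1, 12.3]
finger_gap: 0.112
grasp_force: 59.7
```

```bash
python3 -c "
from h import *
import cv2
status()
H=BAR+.198*BX
for a in (52,56,60,64):
    t=np.radians(a);u=-BX*np.cos(t)+BZ*np.sin(t);n=BX*-np.sin(t)*-1*-1+BZ*np.cos(t)
    q=lambda d,y,h:(3*(proj('scene',H+u*d+BY*y+n*h)-[150,60])).round().tolist()
    print(a,'front corners (top face)',q(.15,.13,.004),q(.15,-.13,.004),'bar ends',q(.198,.045,0),q(.198,-.045,0))
a=r.get_image('scene')[60:260,150:350];cv2.imwrite('pics/s3.png',cv2.resize(a,None,fx=3,fy=3))"
```

```text
t 8.58 p [ 0.5916 -0.0596  0.2927] F [-10.54  -3.06  12.25] gap 0.112 gf 59.7
rotvec to go (tool) [ 0.004  0.002 -0.004] box-frame rel BAR mm [ 96.1  -1.2 178.7]
52 front corners (top face) [421.0, 369.0] [226.0, 223.0] bar ends [380.0, 266.0] [311.0, 218.0]
56 front corners (top face) [413.0, 366.0] [217.0, 220.0] bar ends [368.0, 261.0] [299.0, 213.0]
60 front corners (top face) [403.0, 364.0] [208.0, 217.0] bar ends [355.0, 258.0] [286.0, 209.0]
64 front corners (top face) [393.0, 363.0] [198.0, 216.0] bar ends [342.0, 255.0] [273.0, 206.0]
```

View pics/s3.png

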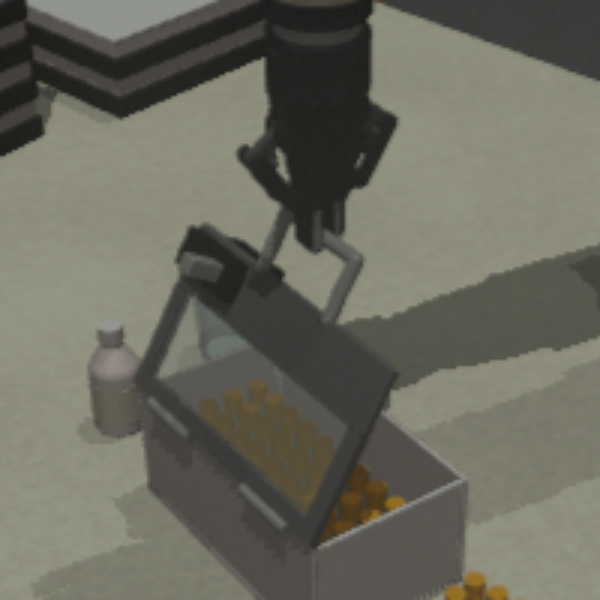

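The picture shows the cover standing open with the bar held in the fingers. The bar end at ≈(360,260) corresponds to about 59°, which agrees with 59.8° from the TCP. The bottle, beaker and rack are in place, so I'm handing in.

```bash
python3 -c "
from workcell import r
print(r.finish_job())"
```

```text
the job is handed in; nothing more can be done
None
```

The tug showed the cover was not caught, so I left the catch alone, raised the cover by its handle to about 60° (59–60° measured), and handed the job in still holding it there, at about 8.6 s.

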